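Load the polishing tub, shut it and click the dial to the green mark

TASK

Lay the tarnished brass door pull down gently in the vibratory polishing tub and let it go, then swing the tub's clear lid fully shut. Only then turn the console's big dial clockwise, click by click, until it rests in the click at the green mark (the fourth click on from the red off mark), without letting it run past; let go, and leave the iron pull and everything else on the bench alone.

Things in the scene. Friction and masses are not known exactly. Their poses are not given: they have to be found in the camera images.
- brass_pull: Brass-coloured door pull lying loose on the cork mat: 130 mm long (x), 36 mm over its two end feet (y), 31 mm high, about 0.35 kg. Between the feet (26 x 36 mm, 20 mm high, centred 52 mm either side of the middle) runs a bar 18 mm wide, from 13 to 31 mm above the underside; grip across its middle. Origin: centre of the underside, z up.
- iron_pull: A dark iron pull of the same shape and size as the brass one, on the same mat; bystander. Origin: centre of its underside, x along its length.
- tub: The polishing tub: an open square box 200 x 200 mm and 85 mm high on the bench, fixed; blue base, grey tub. Inside 184 x 184 mm; the flat inner floor is 38 mm and the rim 85 mm above the bench; walls 8 mm. Origin: centre of its underside on the bench; x points away from the robot (towards the lid's hinge), y left, z up.
- lid (a joint): Angle of the tub's clear lid, rad: 0 fully shut, flat on the rim; 1.57 upright; starts open at 1.35 to 1.55. The hinge is stiff: the lid stays at any angle; about 3 N at 160 mm from the hinge moves it. Shut it by pushing its outer (upper) face, which looks away from the robot when open, towards the robot and down.
- lid_tab (a point): Middle of the red tab on the lid's free edge, 215 mm from the hinge, on its outer face; moves with the lid. The lid is a plate 205 mm long from the hinge, 200 mm wide, 6 mm thick; the tab is 90 mm wide, 12 mm thick and reaches from 200 to 230 mm from the hinge. Axes at angle 0 as the tub's.
- lid_hinge (a point): A fixed point on the middle of the lid's hinge line, on the rim of the tub's far side, 100 mm along the tub's x from its centre and 86 mm above the bench. The hinge line runs along the tub's y. The shut lid's underside lies at this height, its top face 6 mm above it.
- dial (a joint): Angle of the console's dial, rad, growing clockwise as one looks at the panel. Sprung clicks (detents) every pi/6 (30 degrees), seven positions: 0 = red off mark, then 1, 2, 3; 4 = green mark = 2.094 rad; 5; 6 = 3.142 rad (end). It starts settled at position 0, 1 or 2. Passing from one click to the next takes about 0.15 N m; let go, it snaps to the nearest click.
- dial_grip (a point): Point on the dial's axis at gripping height, 34 mm out from the panel. Grip: white bar 80 mm long, 16 mm thick, 10 to 48 mm above the panel, centred on the axis, a red line from centre to pointer end; under it a grey disc 68 mm across. Turns with the dial: z axis straight out of the panel (30 degrees from vertical, leaning to the robot), y axis along the bar to the pointer end.
- dial_pointer (a point): The tip of the dial's pointer, 38 mm from the axis, on top of the bar; turns with the dial.
- console: Control console, fixed: blue box with black panel 160 x 170 mm sloping 30 degrees down towards the robot; panel centre 100 mm, far edge 140 mm above the bench. Marks on a half circle of 58 mm radius about the dial: red (left), three white (third straight up-slope), green (larger, 30 degrees right of it), two white. Origin: on the bench under the panel's centre; x away from the robot.
- wax_tin: Round tin, 70 mm across and 50 mm high; bystander. Origin: underside.
- mallet: Hammer 260 mm long lying on the bench; bystander.
- brush: Hand brush 180 mm long lying on the bench; bystander.
- offcut: Dark wood offcut 160 x 50 x 30 mm; bystander. Origin: underside.
There are look-alikes about, which are no part of the job. Of the things shaped like the brass_pull, the brass one is meant.

How it is judged:
On the way, in this order (a step that is already met when the one before it is completed fails the run):
1. the brass pull lies in the open tub, let go (x of brass_pull in the frame of tub between -0.092 and 0.092 m and y of brass_pull in the frame of tub between -0.092 and 0.092 m and z of brass_pull in the frame of tub between 0.03 and 0.047 m and contact force between the fingers and brass_pull below 0.1 N and value of joint lid above 0.5 rad), for 0.2 s.
2. the lid is fully shut with the brass pull in the tub (x of brass_pull in the frame of tub between -0.092 and 0.092 m and y of brass_pull in the frame of tub between -0.092 and 0.092 m and z of brass_pull in the frame of tub between 0.03 and 0.047 m and value of joint lid below 0.06 rad), for 0.2 s.
3. the dial stands at the green mark, position 4 (value of joint dial between 1.97 and 2.22 rad and value of joint lid below 0.06 rad), for 0.2 s.
At the end, for the whole second after the job is handed in: The brass pull rests in the tub on its floor (its origin within the inner walls and less than 9 mm above the floor), the lid is shut (under 0.06 rad), the dial rests within 0.125 rad of position 4 (2.094 rad), nothing moving (all of step 3 and x of brass_pull in the frame of tub between -0.092 and 0.092 m and y of brass_pull in the frame of tub between -0.092 and 0.092 m and z of brass_pull in the frame of tub between 0.03 and 0.047 m and contact force between the fingers and brass_pull below 0.1 N and velocity of joint dial between -0.05 and 0.05 rad/s and linear speed of brass_pull below 0.02 m/s); the robot touches nothing.
It fails at once if the dial is turned past the green mark (over 2.45 rad) (value of joint dial above 2.45 rad).
It fails at once if the dial is turned a click or more before the lid is shut (value of joint lid above 0.15 rad and distance of dial_pointer from where it was at the start of the episode above 0.015 m).
It fails at once if the brass pull is dropped or thrown into the tub (faster than 0.9 m/s inside it) (x of brass_pull in the frame of tub between -0.1 and 0.1 m and y of brass_pull in the frame of tub between -0.1 and 0.1 m and z of brass_pull in the frame of tub below 0.08 m and linear speed of brass_pull above 0.9 m/s).
It fails at once if a bystander is pushed more than 30 mm (distance of any of iron_pull, wax_tin, mallet, brush, offcut from where it was at the start of the episode above 0.03 m).
It also fails if it takes over 72 s, if anything falls off the work surface, if the arm or the gripper's body presses on something with over 40 N, if the wrist force passes 120 N, or if a joint passes its speed limit or range.

ROBOT

A 7-joint arm with a two-finger parallel gripper is mounted at the origin on the work surface. World frame = base frame: x ahead of the robot, y to its left, z up, the work surface at z = 0. Lengths are in m, angles in rad, forces in N, time in s.
With the tool pointing down it reaches from about 0.425 to 0.875 m from the base axis. Payload 8.4 kg.
Tool frame: the origin (TCP) lies on the centre line of the jaws, within the pads' length; the fingertips stand nose_length ahead of it and the grasp point (between the pads) lies 5 mm behind it (nose_length is the distance from the TCP to the fingertips, in m); z points along the fingers, y is the line along which they close (so a half turn about z gives the same grasp; the last joint's range is limited). The gripper opens to 87 mm and grips with 3 to 60 N. Pads are 19 mm wide; open, the fingers measure 117 mm over their backs; the gripper's body (75 mm by 190 mm) begins 51 mm behind the grasp point.
Start: joints at [1.235, 0.333, 0.04, 1.465, -0.013, 1.343, -0.059], TCP at [0.152, -0.632, 0.237] pointing down, gripper open.
Joint ranges: [-2.58, 2.58], [-0.38, 2.09], [-1.3, 1.39], [0.25, 2.4], [-1.5, 4.64], [0.08, 2.09], [-2.65, 2.65]. Speed limits (rad/s): [2.22, 2.22, 2.79, 2.79, 3.14, 3.14, 3.14].

INTERFACE

Orientations are given as a 3x3 rotation matrix whose columns are the frame's x, y, z axes.
In Python, from rig import * gives the robot as it stands.
- The arm moves only by the shell command python3 -m crank 'ROWS' [FORCE]. ROWS is JSON, a list of rows, each an object of numbers: "tx", "ty", "tz": the shift along the tool's x, y, z in cm; "turn": the turn about the tool's z in rad; "fingers": the opening, from 0 (shut) to 1 (fully open). A call has 1 to 12 rows; each row is the pose to reach, as a shift and turn from the pose commanded when the call began, along the tool's axes at that moment; what a row does not reach only later rows make up. A row lasts 1/8 s, in which the tool goes at most 62.5 mm and 10.7 degrees, less where a joint would pass 70% of its speed; a pose out of reach is approached as far as the arm can. A call with a gripper value outside its range is refused whole. The fingers move at their own pace and stop on an object; FORCE is the grip in N (left out, the last holds). Time passes only in rows, so rows that repeat a pose let the fingers close. It gives the time, the measured TCP pose, the force, the opening and the grip force at its end, in the units of the state.
- get_state(): the state, without advancing time (a new reading comes with each control period).
- capture(name): name is "scene" or "top"; returns a dict with "color" (480x640x3 uint8, red, green, blue), "K" (3x3 intrinsics, pixels), "T" (4x4, takes a point from camera to world coordinates). Camera axes: x right, y up, looking along -z (the intrinsics and any distortion apply to the point x, -y, -z); pixel columns grow to the right and rows downward; lengths in m; the calibration is good to about 2 mm. A picture is of the moment at which its call begins. There is no depth.
- close_job(): hands the job in; it is judged then, once.
The state is a dict: "time": time; "joints": joint angles; "qd": joint speeds; "tau": joint torques, N m; "eef_pos": TCP position; "tool_rot": TCP orientation; "contact_force": force on the tool from outside, world axes, zero at the start; "wrist_torque": the same for the moment, N m; "opening": opening from 0.0 (shut) to 1.0 (fully open); "grip_force": force on a finger pad.
Only numpy, scipy, OpenCV 4.12 (cv2) and the standard library are available. Lean on these libraries where they do the work, as an engineer would, in place of code of your own. Each camera call takes 0.05 s, during which the arm holds its last target. There are 200 camera calls.

## Working session

There is one attempt and no reset: what is moved stays moved. The work goes in short steps, Python scripts to look and compute and a shell command to move; the robot and the scene stay as the last step left them, time stands still between calls to the robot, and variables do not carry over. Pictures are saved under pics/ and viewed, at most 10 in all, crops included, and the job is handed in when it is done.

```bash
ls; mkdir -p pics; python3 - <<'E'
from rig import *
import cv2,numpy as np
for n in("scene","top"):
    c=capture(n);cv2.imwrite(f"pics/{n}0.png",c["color"][...,::-1]);print(n,c["K"].round(1).tolist(),c["T"].round(3).tolist(),[k for k in c])
s=get_state();print(s["time"],s["eef_pos"],s["tool_rot"],s["contact_force"],s["opening"])
try: print(nose_length)
except Exception as e: print(e)
E
```

```text
pics
scene [[529.0, 0.0, 318.4], [0.0, 529.0, 245.0], [0.0, 0.0, 1.0]] [[-0.965, -0.178, 0.195, 0.65], [0.263, -0.603, 0.753, 0.884], [-0.017, 0.778, 0.628, 0.789], [0.0, 0.0, 0.0, 1.0]] ['color', 'K', 'T']
top [[585.4, 0.0, 304.3], [0.0, 585.4, 243.2], [0.0, 0.0, 1.0]] [[-0.018, 0.992, -0.128, 0.245], [-1.0, -0.016, 0.016, 0.086], [0.014, 0.129, 0.992, 1.52], [0.0, 0.0, 0.0, 1.0]] ['color', 'K', 'T']
0.1 [ 0.15241175 -0.63146494  0.23575408] [[ 9.72075825e-01  2.34666607e-01 -4.17276489e-04]
 [ 2.34666965e-01 -9.72074826e-01  1.39571421e-03]
 [-7.80964516e-05 -1.45466105e-03 -9.99998939e-01]] [ 0.00798236 -0.24044814 -1.07001385] 1.000637833420421
0.014
```

View pics/top0.png

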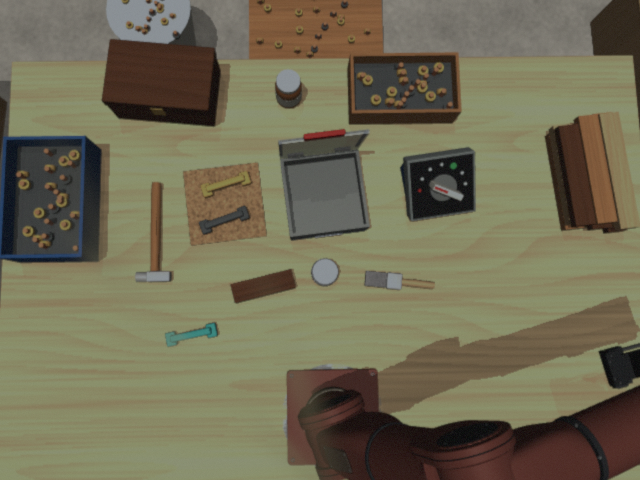

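View pics/scene0.png

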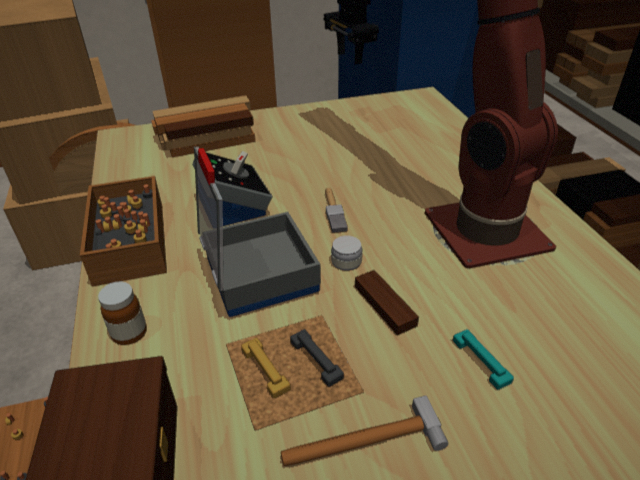

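The top view shows the brass pull at about (226,184) with the iron one below it at (224,219). The tub is at about (325,190) with the red tab at (325,134), and the dial is at about (445,188). I'll measure these next.

```bash
cat > h.py <<'E'
from rig import *
import cv2,numpy as np
def ray(c,u,v):
    d=np.linalg.inv(c["K"])@[u,v,1.];d=c["T"][:3,:3]@(d*[1,-1,-1]);return c["T"][:3,3],d
def on(c,p,z):
    o,d=ray(c,*p);return o+d*(z-o[2])/d[2]
def proj(c,P):
    q=np.linalg.inv(c["T"])@[*P,1];q=c["K"]@(q[:3]*[1,-1,-1]);return q[:2]/q[2]
def tri(c1,p1,c2,p2):
    (a,d),(b,e)=ray(c1,*p1),ray(c2,*p2);d/=np.linalg.norm(d);e/=np.linalg.norm(e)
    s=np.linalg.lstsq(np.c_[d,-e],b-a,rcond=None)[0];x,y=a+s[0]*d,b+s[1]*e
    return (x+y)/2,np.linalg.norm(x-y)
def mask(c,lo,hi,box):
    h=cv2.cvtColor(c["color"],cv2.COLOR_RGB2HSV);m=cv2.inRange(h,lo,hi);k=np.zeros_like(m);x0,y0,x1,y1=box;k[y0:y1,x0:x1]=255
    return m&k
def big(m):
    return max(cv2.findContours(m,cv2.RETR_EXTERNAL,cv2.CHAIN_APPROX_NONE)[0],key=cv2.contourArea)
E
python3 - <<'E'
from h import *
t=capture("top");s=capture("scene")
m=mask(t,(20,140,90),(35,255,255),(190,165,262,203));c=big(m);r=cv2.minAreaRect(c);print("brass",r)
b=cv2.boxPoints(r);P=np.array([on(t,p,.025) for p in b]);print(P.round(3).tolist(),P.mean(0))
for n,cc,box in(("top",t,(290,120,360,145)),("scene",s,(190,140,225,190))):
    m=mask(cc,(0,170,90),(6,255,255),box)|mask(cc,(174,170,90),(180,255,255),box);r=cv2.minAreaRect(big(m));print("tab",n,r,cv2.boxPoints(r).round(1).tolist())
# console marks
for nm,lo,hi,b1,b2 in(("green",(45,100,60),(75,255,255),(400,145,480,220),(195,140,275,200)),):
    for n,cc,box in(("top",t,b1),("scene",s,b2)):
        m=mask(cc,lo,hi,box);ys,xs=np.nonzero(m);print(nm,n,len(xs),xs.mean(),ys.mean())
i=t["color"][...,::-1]
A=cv2.resize(i[120:250,275:380],None,fx=4.4,fy=4.4,interpolation=cv2.INTER_CUBIC)
B=cv2.resize(i[140:230,398:483],None,fx=3.8,fy=3.8,interpolation=cv2.INTER_CUBIC)
C=np.zeros((600,800,3),np.uint8);C[:A.shape[0],:A.shape[1]]=A;C[:B.shape[0],470:470+B.shape[1]]=B
cv2.imwrite("pics/crop1.png",C);print(A.shape,B.shape)
i=s["color"][...,::-1];cv2.imwrite("pics/crop2.png",cv2.resize(i[140:315,190:330],None,fx=3.4,fy=3.4,interpolation=cv2.INTER_CUBIC))
E
```

```text
Traceback (most recent call last):
  File "h.py", line 17, in big
    return max(cv2.findContours(m,cv2.RETR_EXTERNAL,cv2.CHAIN_APPROX_NONE)[0],key=cv2.contourArea)
ValueError: max() iterable argument is empty
```

```bash
cat > m.py <<'E'
from h import *
t=capture("top");s=capture("scene")
h=cv2.cvtColor(t["color"],cv2.COLOR_RGB2HSV);print(h[180:188,226].tolist(),h[175,200],h[134,325],h[166,453])
m=mask(t,(20,100,85),(35,255,255),(190,165,262,203));c=big(m);r=cv2.minAreaRect(c);print("brass",r)
b=cv2.boxPoints(r);P=np.array([on(t,p,.025) for p in b]);print(P.round(3).tolist(),P.mean(0))
for n,cc,box in(("top",t,(290,120,360,145)),("scene",s,(190,140,225,190))):
    m=mask(cc,(0,170,60),(6,255,255),box)|mask(cc,(174,170,60),(180,255,255),box);r=cv2.minAreaRect(big(m));print("tab",n,r,cv2.boxPoints(r).round(1).tolist())
for nm,lo,hi,b1,b2 in(("green",(45,100,40),(75,255,255),(400,145,480,220),(195,140,275,200)),):
    for n,cc,box in(("top",t,b1),("scene",s,b2)):
        m=mask(cc,lo,hi,box);ys,xs=np.nonzero(m);print(nm,n,len(xs),xs.mean(),ys.mean())
i=t["color"][...,::-1]
A=cv2.resize(i[120:250,275:380],None,fx=4.4,fy=4.4,interpolation=cv2.INTER_CUBIC)
B=cv2.resize(i[140:230,398:483],None,fx=3.8,fy=3.8,interpolation=cv2.INTER_CUBIC)
C=np.zeros((600,800,3),np.uint8);C[:A.shape[0],:A.shape[1]]=A;C[:B.shape[0],470:470+B.shape[1]]=B
cv2.imwrite("pics/crop1.png",C);print(A.shape,B.shape)
i=s["color"][...,::-1];cv2.imwrite("pics/crop2.png",cv2.resize(i[140:315,190:330],None,fx=3.4,fy=3.4,interpolation=cv2.INTER_CUBIC))
E
python3 m.py
```

```text
[[24, 125, 135], [26, 120, 136], [27, 117, 137], [27, 116, 136], [25, 123, 131], [20, 126, 113], [18, 138, 70], [15, 114, 78]] [ 16 107 133] [  1 173 130] [ 67 139 110]
brass ((225.0, 183.50001525878906), (12.947057723999023, 49.68944549560547), 72.55281066894531)
[[0.597, 0.333, 0.025], [0.635, 0.21, 0.025], [0.601, 0.2, 0.025], [0.564, 0.323, 0.025]] [0.59900677 0.26619302 0.025     ]
tab top ((323.9804382324219, 134.3503875732422), (4.828662872314453, 40.31071090698242), 82.56858825683594) [[303.70001220703125, 134.60000610351562], [343.70001220703125, 129.3000030517578], [344.29998779296875, 134.10000610351562], [304.29998779296875, 139.39999389648438]]
tab scene ((206.05172729492188, 165.12071228027344), (37.02842330932617, 10.504515647888184), 66.80140686035156) [[193.89999389648438, 150.1999969482422], [203.60000610351562, 146.0], [218.1999969482422, 180.10000610351562], [208.5, 184.1999969482422]]
green top 47 453.0425531914894 165.27659574468086
green scene 19 213.52631578947367 161.26315789473685
(572, 462, 3) (342, 323, 3)
```

View pics/crop1.png

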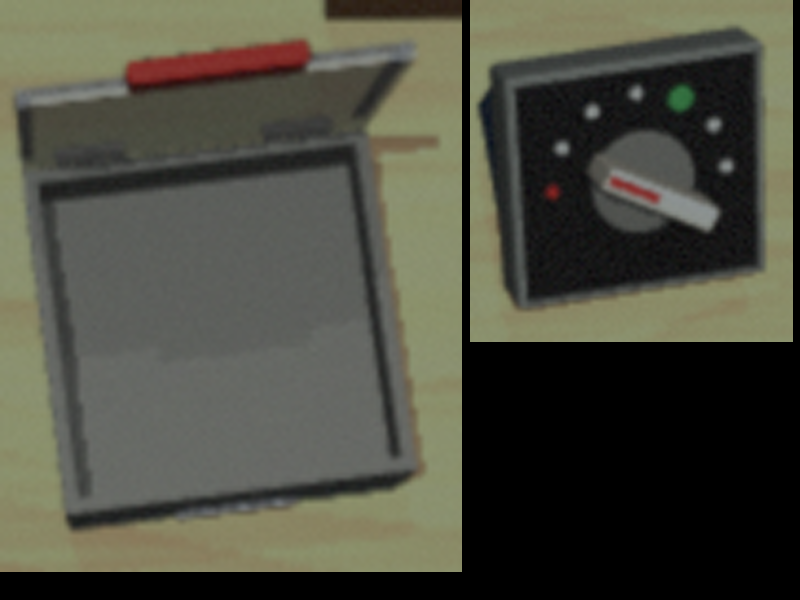

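View pics/crop2.png

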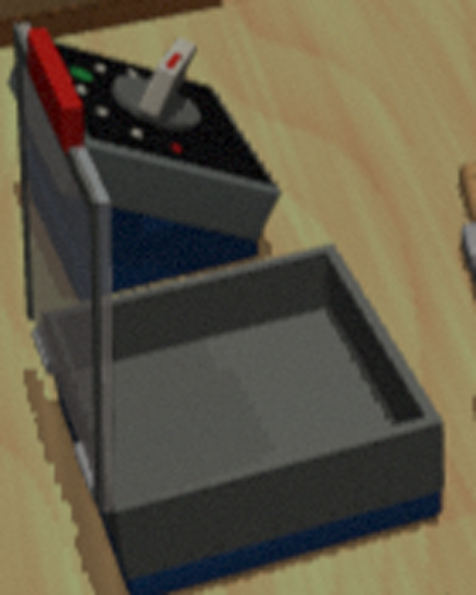

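The crops show these rim corners in the top view: near-left crop (68,512), near-right (413,468), far-right (362,135) and far-left (25,172). The dial's marks surround its centre, and the pointer (red line) points at the first white mark, so the dial is in position 1. Now I'll convert these to world positions.

```bash
cat > g.py <<'E'
from h import *
np.set_printoptions(precision=4,suppress=True)
t=capture("top");s=capture("scene")
A=lambda x,y:(x/4.4+275-.4,y/4.4+120-.4)
B=lambda x,y:((x-470)/3.8+398-.4,y/3.8+140-.4)
S=lambda x,y:(x/3.4+190-.4,y/3.4+140-.4)
q=[on(t,A(*p),.085) for p in((68,512),(413,468),(362,135),(25,172))]
print("tub",np.array(q),[np.linalg.norm(q[i]-q[i-1]) for i in range(4)],np.mean(q,0))
ys=-(q[1]-q[0])+-(q[2]-q[3]);print("tub yaw deg",np.degrees(np.arctan2(ys[1],ys[0]))-90)
print("tri NR",tri(t,A(413,468),s,S(333,248)),"tri NL",tri(t,A(68,512),s,S(440,425)))
ptop=[(304,137),(344,131.7)];psc=[(213.4,182.2),(198.7,148.1)]
for a,b in zip(ptop,psc): print("tab end",tri(t,a,s,b))
print("green",tri(t,(453.04,165.28),s,(213.53,161.26)))
# marks onto panel plane
mk=[(553,191),(562,148),(592,111),(636,93),(681,97),(714,124),(726,165)]
yaw=np.radians(6)
C=on(t,B(639.5,178),.1)
for it in range(3):
    n=np.array([-.5*np.cos(yaw),-.5*np.sin(yaw),.866])
    P=[]
    for p in mk:
        o,d=ray(t,*B(*p));P.append(o+d*(n@(C-o))/(n@d))
    P=np.array(P);v=P[0]-P[6];yaw=np.arctan2(v[1],v[0])-np.pi/2
    C=on(t,B(639.5,178),.1)
cen=(P[0]+P[6])/2;print("console yaw",np.degrees(yaw),"marks",P,"radii",np.linalg.norm(P-cen,axis=1),"cen",cen,"n",n)
u=np.cross(n,[0,0,1]);y=np.array([-np.sin(yaw),np.cos(yaw),0]);x=np.cross(y,n);print("x upslope",x)
def pl(p,h):
    o,d=ray(t,*p);return o+d*(n@(cen+h*n-o))/(n@d)
a,b=pl(B(612,182),.048),pl(B(660,198),.048);w=a-b;print("red line",a-cen,b-cen,"dial deg",np.degrees(np.arctan2(w@x,w@y)))
E
python3 g.py
```

```text
tub [[ 0.4497  0.0985  0.085 ]
 [ 0.4716 -0.0967  0.085 ]
 [ 0.6656 -0.0736  0.085 ]
 [ 0.6465  0.1201  0.085 ]] [np.float64(0.1980467885845077), np.float64(0.19638816279163177), np.float64(0.19534778212668621), np.float64(0.19464854013814925)] [0.5584 0.0121 0.085 ]
tub yaw deg 6.025424935089106
tri NR (array([ 0.4699, -0.0961,  0.0845]), np.float64(0.003777164614402491)) tri NL (array([0.4482, 0.0991, 0.0837]), np.float64(0.0035614445212586244))
tab end (array([0.6312, 0.0643, 0.293 ]), np.float64(0.0090938611167559))
tab end (array([ 0.6401, -0.0218,  0.3156]), np.float64(0.001762895876701162))
green (array([ 0.6099, -0.3027,  0.1286]), np.float64(0.003690162047739278))
console yaw 7.797560402315913 marks [[ 0.5579 -0.2244  0.1   ]
 [ 0.5832 -0.2284  0.1141]
 [ 0.6047 -0.2464  0.125 ]
 [ 0.6151 -0.2745  0.1288]
 [ 0.613  -0.3044  0.1253]
 [ 0.5975 -0.328   0.1146]
 [ 0.5736 -0.3387  0.1   ]] radii [0.0577 0.0577 0.0581 0.0576 0.0583 0.0581 0.0577] cen [ 0.5658 -0.2816  0.1   ] n [-0.4954 -0.0677  0.866 ]
x upslope [0.858  0.1175 0.5   ]
red line [-0.0136  0.0306  0.05  ] [-0.0227 -0.0014  0.0423] dial deg 26.84831106437833
```

```bash
cat > go.py <<'E'
import sys
from h import *
np.set_printoptions(precision=3,suppress=True)
# args: x,y,z[,heading_deg of tool y] ...
s=get_state();R=s["tool_rot"];p=s["eef_pos"];h0=np.degrees(np.arctan2(R[1,1],R[0,1]))
print("t",s["time"],"pos",p,"yhead",h0.round(2),"F",s["contact_force"],"open",s["opening"],"grip",s["grip_force"],"j",s["joints"])
for a in sys.argv[1:]:
    v=list(map(float,a.split(",")))
    d=R.T@(np.array(v[:3])-p)*100
    print(a,"-> t cm",d.round(2),"turn",((-np.radians(v[3]-h0)+np.pi)%(2*np.pi)-np.pi).round(3) if len(v)>3 else "")
E
python3 go.py 0.5,-0.3,0.3 0.48,0.15,0.3 0.599,0.266,0.12,17.2
```

```text
t 0.4 pos [ 0.152 -0.632  0.236] yhead -76.43 F [ 0.883 -0.164  0.735] open 0.9983238235745532 grip 0.0 j [ 1.235  0.333  0.04   1.466 -0.013  1.343 -0.059]
0.5,-0.3,0.3 -> t cm [ 41.57 -24.1   -6.35] turn 
0.48,0.15,0.3 -> t cm [ 50.18 -68.32  -6.34] turn 
0.599,0.266,0.12,17.2 -> t cm [ 64.47 -76.8   11.66] turn -1.634
```

```bash
python3 -m crank '[{"tx":20,"ty":-12,"tz":-6,"turn":-0.3,"fingers":0.5},{"tx":30,"ty":-18,"tz":-6,"turn":-0.6,"fingers":0.5},{"tx":41.6,"ty":-24,"tz":-6.3,"turn":-0.8,"fingers":0.5},{"tx":41.6,"ty":-24,"tz":-6.3,"turn":-1,"fingers":0.5},{"tx":41.6,"ty":-24,"tz":-6.3,"turn":-1.1,"fingers":0.5},{"tx":41.6,"ty":-24,"tz":-6.3,"turn":-1.2,"fingers":0.5},{"tx":41.6,"ty":-24,"tz":-6.3,"turn":-1.3,"fingers":0.5},{"tx":41.6,"ty":-24,"tz":-6.3,"turn":-1.4,"fingers":0.5},{"tx":43,"ty":-30,"tz":-6.3,"turn":-1.5,"fingers":0.5},{"tx":44,"ty":-36,"tz":-6.3,"turn":-1.634,"fingers":0.5},{"tx":45,"ty":-42,"tz":-6.3,"turn":-1.634,"fingers":0.5},{"tx":46,"ty":-48,"tz":-6.3,"turn":-1.634,"fingers":0.5}]' 30; python3 go.py 0.48,0.15,0.3,17.2 0.599,0.266,0.12,17.2
```

```text
time: 1.9
eef_pos: [0.4866, -0.0554, 0.2998]
tool_rot: [[-0.295, 0.955, 0.001], [0.955, 0.295, -0.0], [-0.001, 0.0, -1.0]]
contact_force: [0.6, 0.5, 0.1]
opening: 0.501
grip_force: 0.0
t 1.9 pos [ 0.487 -0.055  0.3  ] yhead 17.18 F [0.645 0.459 0.081] open 0.5011935143050044 grip 0.0 j [ 0.624  0.007 -0.598  1.717  0.005  1.418  0.326]
0.48,0.15,0.3,17.2 -> t cm [19.82  5.43 -0.03] turn -0.0
0.599,0.266,0.12,17.2 -> t cm [27.4  20.22 17.97] turn -0.0
```

```bash
python3 -m crank '[{"tx":6,"ty":1.8,"fingers":0.5},{"tx":12,"ty":3.5,"fingers":0.5},{"tx":20,"ty":5.4,"fingers":0.5},{"tx":20,"ty":5.4,"fingers":0.5},{"tx":27.4,"ty":20.2,"tz":18,"fingers":0.5},{"tx":27.4,"ty":20.2,"tz":18,"fingers":0.5},{"tx":27.4,"ty":20.2,"tz":18,"fingers":0.5},{"tx":27.4,"ty":20.2,"tz":18,"fingers":0.5},{"tx":27.4,"ty":20.2,"tz":18,"fingers":0.5},{"tx":27.4,"ty":20.2,"tz":18,"fingers":0.5}]'; python3 go.py 0.599,0.266,0.022,17.2; python3 - <<'E'
from h import *
t=capture("scene");i=t["color"][...,::-1];cv2.imwrite("pics/b1.png",cv2.resize(i[230:430,190:390],None,fx=2.8,fy=2.8))
E
```

```text
t 1.9 pos [ 0.487 -0.055  0.3  ] yhead 17.18 F [0.645 0.459 0.081] open 0.5011935143050044 grip 0.0 j [ 0.624  0.007 -0.598  1.717  0.005  1.418  0.326]
0.599,0.266,0.022,17.2 -> t cm [27.41 20.22 27.77] turn -0.0invalid input at $[0]: expected keys tx, ty, tz, turn, fingers
```

View pics/b1.png

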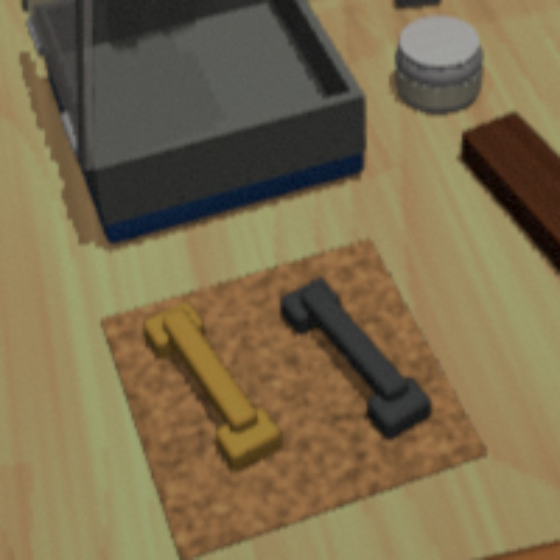

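The call was refused because every row needs all five keys. The picture shows the brass and iron pulls lying undisturbed on the mat, with brass at crop (212,385) and iron at (355,355).

```bash
python3 -m crank '[{"tx":6,"ty":1.8,"tz":0,"turn":0,"fingers":0.5},{"tx":12,"ty":3.5,"tz":0,"turn":0,"fingers":0.5},{"tx":20,"ty":5.4,"tz":0,"turn":0,"fingers":0.5},{"tx":20,"ty":5.4,"tz":0,"turn":0,"fingers":0.5},{"tx":27.4,"ty":20.2,"tz":18,"turn":0,"fingers":0.5},{"tx":27.4,"ty":20.2,"tz":18,"turn":0,"fingers":0.5},{"tx":27.4,"ty":20.2,"tz":18,"turn":0,"fingers":0.5},{"tx":27.4,"ty":20.2,"tz":18,"turn":0,"fingers":0.5},{"tx":27.4,"ty":20.2,"tz":18,"turn":0,"fingers":0.5},{"tx":27.4,"ty":20.2,"tz":18,"turn":0,"fingers":0.5}]'; python3 go.py 0.599,0.266,0.022,17.2; python3 - <<'E'
from h import *
t=capture("scene");i=t["color"][...,::-1];cv2.imwrite("pics/b2.png",cv2.resize(i[230:430,190:390],None,fx=2.8,fy=2.8))
E
```

```text
time: 3.2
eef_pos: [0.5991, 0.264, 0.1202]
tool_rot: [[-0.296, 0.955, 0.0], [0.955, 0.296, 0.0], [0.0, 0.0, -1.0]]
contact_force: [-0.3, -0.2, 0.3]
opening: 0.501
grip_force: 0.0
t 3.2 pos [0.599 0.264 0.12 ] yhead 17.19 F [-0.326 -0.183  0.337] open 0.5012435103397246 grip 0.0 j [ 0.088  0.543 -0.779  1.556  0.399  1.208 -0.462]
0.599,0.266,0.022,17.2 -> t cm [0.19 0.05 9.82] turn -0.0
```

View pics/b2.png

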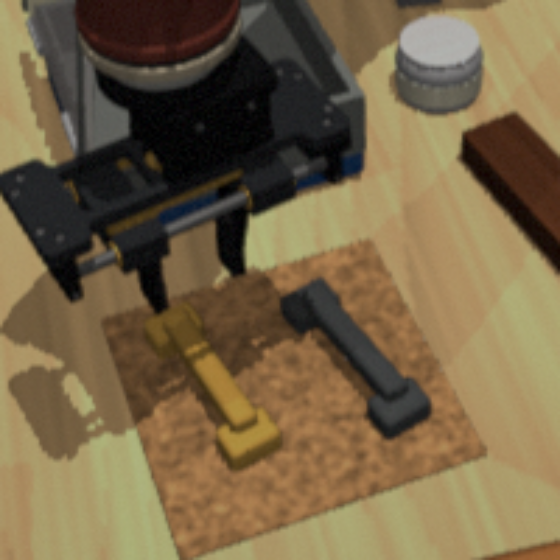

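The gripper hovers over the brass pull with its fingers on either side of the bar, and parallax accounts for the offset. I'll descend and grip.

```bash
python3 -m crank '[{"tx":0.2,"ty":0,"tz":5,"turn":0,"fingers":0.5},{"tx":0.2,"ty":0,"tz":8,"turn":0,"fingers":0.5},{"tx":0.2,"ty":0,"tz":9.8,"turn":0,"fingers":0.5},{"tx":0.2,"ty":0,"tz":9.8,"turn":0,"fingers":0.5},{"tx":0.2,"ty":0,"tz":9.8,"turn":0,"fingers":0},{"tx":0.2,"ty":0,"tz":9.8,"turn":0,"fingers":0},{"tx":0.2,"ty":0,"tz":9.8,"turn":0,"fingers":0},{"tx":0.2,"ty":0,"tz":9.8,"turn":0,"fingers":0},{"tx":0.2,"ty":0,"tz":9.8,"turn":0,"fingers":0}]' 30; python3 go.py 0.599,0.266,0.18
```

```text
time: 4.38
eef_pos: [0.5985, 0.2661, 0.0222]
tool_rot: [[-0.295, 0.955, 0.0], [0.955, 0.295, -0.0], [-0.0, 0.0, -1.0]]
contact_force: [-1.9, -1.6, 6.1]
opening: 0.206
grip_force: 30.0
t 4.375 pos [0.599 0.266 0.022] yhead 17.19 F [-1.862 -1.6    6.14 ] open 0.20558310236431496 grip 29.99831677414477 j [ 0.05   0.645 -0.728  1.628  0.478  1.054 -0.52 ]
0.599,0.266,0.18 -> t cm [ -0.03   0.05 -15.78] turn
```

```bash
python3 -m crank '[{"tx":0,"ty":0,"tz":-4,"turn":0,"fingers":0},{"tx":0,"ty":0,"tz":-9,"turn":0,"fingers":0},{"tx":0,"ty":0,"tz":-14,"turn":0,"fingers":0},{"tx":0,"ty":0,"tz":-18,"turn":0,"fingers":0},{"tx":1,"ty":-3,"tz":-18,"turn":-0.18,"fingers":0},{"tx":1,"ty":-6,"tz":-18,"turn":-0.36,"fingers":0},{"tx":1,"ty":-9,"tz":-18,"turn":-0.54,"fingers":0},{"tx":1,"ty":-9,"tz":-18,"turn":-0.72,"fingers":0},{"tx":1,"ty":-9,"tz":-18,"turn":-0.9,"fingers":0},{"tx":1,"ty":-9,"tz":-18,"turn":-1.08,"fingers":0},{"tx":1,"ty":-9,"tz":-18,"turn":-1.26,"fingers":0},{"tx":1,"ty":-9,"tz":-18,"turn":-1.38,"fingers":0}]'; python3 go.py 0.53,0.15,0.2,96.3 0.548,0.011,0.2,96.3 0.548,0.011,0.09,96.3
```

```text
time: 5.88
eef_pos: [0.5092, 0.2486, 0.2009]
tool_rot: [[-0.994, -0.114, -0.001], [-0.114, 0.994, -0.0], [0.001, -0.0, -1.0]]
contact_force: [-0.4, 0.8, -3.4]
opening: 0.201
grip_force: 30.0
t 5.875 pos [0.509 0.249 0.201] yhead 96.53 F [-0.406  0.842 -3.441] open 0.20121749123219632 grip 29.993834048509598 j [ 0.387  0.396 -1.138  1.678  0.37   1.31   0.865]
0.53,0.15,0.2,96.3 -> t cm [ -0.95 -10.03   0.09] turn 0.004
0.548,0.011,0.2,96.3 -> t cm [ -1.15 -24.05   0.1 ] turn 0.004
0.548,0.011,0.09,96.3 -> t cm [ -1.17 -24.04  11.1 ] turn 0.004
```

```bash
python3 -m crank '[{"tx":-0.5,"ty":-5,"tz":0,"turn":0,"fingers":0},{"tx":-1,"ty":-10,"tz":0,"turn":0,"fingers":0},{"tx":-1.1,"ty":-15,"tz":0,"turn":0,"fingers":0},{"tx":-1.2,"ty":-20,"tz":0,"turn":0,"fingers":0},{"tx":-1.2,"ty":-24,"tz":0,"turn":0,"fingers":0},{"tx":-1.2,"ty":-24,"tz":0,"turn":0,"fingers":0},{"tx":-1.2,"ty":-24,"tz":4,"turn":0,"fingers":0},{"tx":-1.2,"ty":-24,"tz":8,"turn":0,"fingers":0},{"tx":-1.2,"ty":-24,"tz":11,"turn":0,"fingers":0},{"tx":-1.2,"ty":-24,"tz":12.5,"turn":0,"fingers":0},{"tx":-1.2,"ty":-24,"tz":13.5,"turn":0,"fingers":0},{"tx":-1.2,"ty":-24,"tz":13.8,"turn":0,"fingers":0}]'; python3 go.py 0.548,0.011,0.06; python3 - <<'E'
from h import *
t=capture("scene");i=t["color"][...,::-1];cv2.imwrite("pics/b3.png",cv2.resize(i[130:330,180:380],None,fx=2.8,fy=2.8))
E
```

```text
time: 7.38
eef_pos: [0.5478, 0.012, 0.0637]
tool_rot: [[-0.994, -0.109, 0.0], [-0.109, 0.994, 0.0], [-0.0, 0.0, -1.0]]
contact_force: [0.5, 0.2, -3.6]
opening: 0.202
grip_force: 30.0
t 7.375 pos [0.548 0.012 0.064] yhead 96.27 F [ 0.53   0.246 -3.621] open 0.20248207887066139 grip 29.994462858885527 j [ 0.734  0.488 -1.018  1.865  0.476  1.056  1.206]
0.548,0.011,0.06 -> t cm [-0.   -0.1   0.37] turn
```

View pics/b3.png

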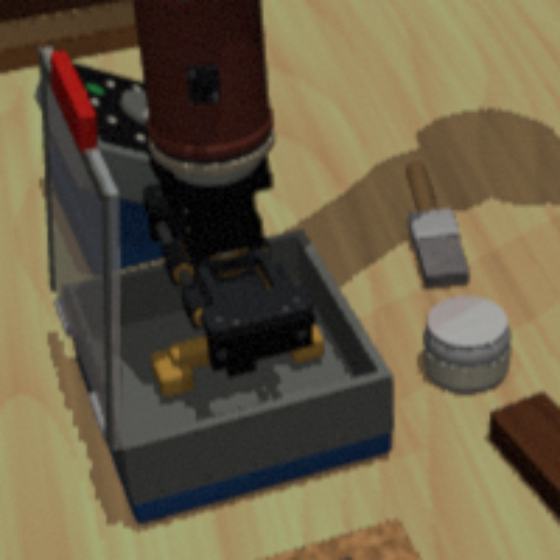

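The pull is inside the tub, level, just above the floor, and clear of the walls and lid. I'll lower it to the floor.

```bash
python3 -m crank '[{"tx":0,"ty":0,"tz":0.2,"turn":0,"fingers":0},{"tx":0,"ty":0,"tz":0.4,"turn":0,"fingers":0},{"tx":0,"ty":0,"tz":0.4,"turn":0,"fingers":0}]'
```

```text
time: 7.8
eef_pos: [0.5477, 0.0117, 0.0597]
tool_rot: [[-0.994, -0.109, 0.0], [-0.109, 0.994, -0.0], [-0.0, -0.0, -1.0]]
contact_force: [-0.2, 0.4, -4.0]
opening: 0.199
grip_force: 30.0
```

```bash
python3 -m crank '[{"tx":0,"ty":0,"tz":0.1,"turn":0,"fingers":0},{"tx":0,"ty":0,"tz":0.2,"turn":0,"fingers":0},{"tx":0,"ty":0,"tz":0.2,"turn":0,"fingers":0}]'
```

```text
time: 8.18
eef_pos: [0.5475, 0.0117, 0.0575]
tool_rot: [[-0.994, -0.109, -0.0], [-0.109, 0.994, 0.0], [0.0, 0.0, -1.0]]
contact_force: [-0.1, 0.1, -3.8]
opening: 0.202
grip_force: 30.0
```

```bash
python3 -m crank '[{"tx":0,"ty":0,"tz":0.1,"turn":0,"fingers":0},{"tx":0,"ty":0,"tz":0.2,"turn":0,"fingers":0},{"tx":0,"ty":0,"tz":0.2,"turn":0,"fingers":0}]'
```

```text
time: 8.55
eef_pos: [0.5477, 0.0118, 0.0561]
tool_rot: [[-0.994, -0.109, -0.0], [-0.109, 0.994, -0.0], [0.0, -0.0, -1.0]]
contact_force: [-3.3, -1.1, 4.9]
opening: 0.205
grip_force: 30.0
```

```bash
python3 -m crank '[{"tx":0,"ty":0,"tz":0,"turn":0,"fingers":0.3},{"tx":0,"ty":0,"tz":0,"turn":0,"fingers":0.45},{"tx":0,"ty":0,"tz":0,"turn":0,"fingers":0.45},{"tx":0,"ty":0,"tz":0,"turn":0,"fingers":0.45},{"tx":0,"ty":0,"tz":-3,"turn":0,"fingers":0.45},{"tx":0,"ty":0,"tz":-8,"turn":0,"fingers":0.45},{"tx":0,"ty":0,"tz":-14,"turn":0,"fingers":0.45},{"tx":0,"ty":0,"tz":-20,"turn":0,"fingers":0.2},{"tx":0,"ty":0,"tz":-26,"turn":0,"fingers":0},{"tx":0,"ty":0,"tz":-31,"turn":0,"fingers":0},{"tx":0,"ty":0,"tz":-31,"turn":0,"fingers":0}]'; python3 go.py 0.72,0.03,0.37 0.72,0.03,0.305; python3 - <<'E'
from h import *
t=capture("top");m=mask(t,(20,100,85),(35,255,255),(285,150,370,240));c=big(m);r=cv2.minAreaRect(c);P=on(t,r[0],.06);d=P[:2]-[.558,.012];a=np.radians(6.3)
print(r,P,"tub frame",d@[np.cos(a),np.sin(a)],d@[-np.sin(a),np.cos(a)])
s=capture("scene");a=np.hstack([t["color"][100:260,260:400],s["color"][130:290,180:340]])[...,::-1];cv2.imwrite("pics/b4.png",cv2.resize(a,None,fx=2.6,fy=2.6))
E
```

```text
time: 9.93
eef_pos: [0.5489, 0.0125, 0.3693]
tool_rot: [[-0.994, -0.109, 0.006], [-0.109, 0.994, -0.0], [-0.006, -0.001, -1.0]]
contact_force: [0.3, 0.0, -1.1]
opening: 0.083
grip_force: 0.0
t 9.925 pos [0.549 0.013 0.369] yhead 96.26 F [ 0.3    0.042 -1.06 ] open 0.08279215197256322 grip 0.0 j [ 0.881  0.243 -1.173  1.451  0.225  1.589  1.404]
0.72,0.03,0.37 -> t cm [-17.19  -0.13   0.03] turn 
0.72,0.03,0.305 -> t cm [-17.16  -0.12   6.53] turn 
((326.5, 209.0), (30.0, 13.0), 90.0) [0.52078109 0.00528457 0.06      ] tub frame -0.03773105882214721 -0.002590687440043867
```

View pics/b4.png

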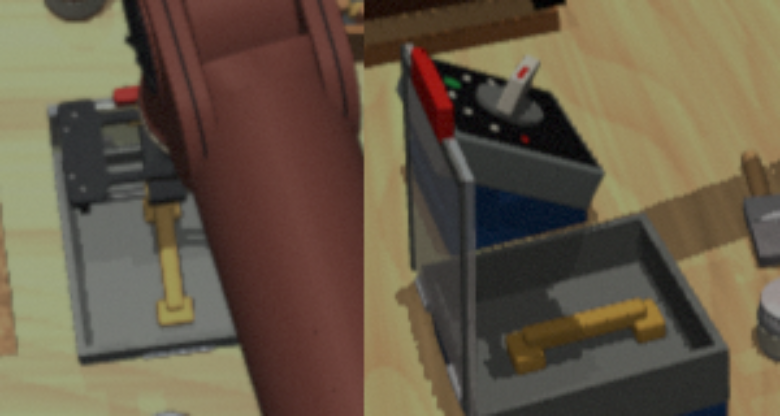

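The brass pull lies flat in the tub, released, and the lid is still open. Next I'll go over and behind the lid.

```bash
python3 -m crank '[{"tx":0,"ty":0,"tz":-3,"turn":0,"fingers":0},{"tx":-5,"ty":0,"tz":-3,"turn":0,"fingers":0},{"tx":-10,"ty":0,"tz":-3,"turn":0,"fingers":0},{"tx":-16.5,"ty":0,"tz":-3,"turn":0,"fingers":0},{"tx":-16.5,"ty":0,"tz":-2,"turn":0,"fingers":0},{"tx":-16.5,"ty":0,"tz":2,"turn":0,"fingers":0},{"tx":-16.5,"ty":0,"tz":5.7,"turn":0,"fingers":0},{"tx":-16.5,"ty":0,"tz":5.7,"turn":0,"fingers":0}]'; python3 go.py
```

```text
time: 11.02
eef_pos: [0.7097, 0.0284, 0.3049]
tool_rot: [[-0.994, -0.109, -0.006], [-0.109, 0.994, -0.002], [0.006, -0.001, -1.0]]
contact_force: [0.5, -0.6, -0.2]
opening: 0.005
grip_force: 0.0
t 11.025 pos [0.71  0.028 0.305] yhead 96.27 F [ 0.521 -0.627 -0.235] open 0.004819599995318504 grip 0.0 j [ 0.488  0.637 -1.041  1.132  0.54   1.646  1.269]
```

```bash
python3 -m crank '[{"tx":3.2,"ty":0,"tz":0,"turn":0,"fingers":0},{"tx":5.2,"ty":0,"tz":0,"turn":0,"fingers":0},{"tx":8.2,"ty":0,"tz":0,"turn":0,"fingers":0},{"tx":10.8,"ty":0,"tz":0.3,"turn":0,"fingers":0},{"tx":12.7,"ty":0,"tz":1.1,"turn":0,"fingers":0},{"tx":14.6,"ty":0,"tz":2,"turn":0,"fingers":0},{"tx":16.4,"ty":0,"tz":3.2,"turn":0,"fingers":0},{"tx":18.1,"ty":0,"tz":4.5,"turn":0,"fingers":0},{"tx":19.6,"ty":0,"tz":6,"turn":0,"fingers":0},{"tx":21,"ty":0,"tz":7.5,"turn":0,"fingers":0},{"tx":21,"ty":0,"tz":7.5,"turn":0,"fingers":0}]'; python3 go.py; python3 - <<'E'
from h import *
s=capture("scene");cv2.imwrite("pics/b5.png",cv2.resize(s["color"][100:300,150:350][...,::-1],None,fx=2.5,fy=2.5))
E
```

```text
time: 12.4
eef_pos: [0.5021, 0.0065, 0.2341]
tool_rot: [[-0.994, -0.109, -0.0], [-0.109, 0.994, -0.003], [0.001, -0.003, -1.0]]
contact_force: [0.2, -0.5, 1.1]
opening: 0.003
grip_force: 0.0
t 12.4 pos [0.502 0.007 0.234] yhead 96.24 F [ 0.152 -0.46   1.066] open 0.0025596941471242845 grip 0.0 j [ 1.035  0.183 -1.235  1.776  0.182  1.31   1.437]
```

View pics/b5.png

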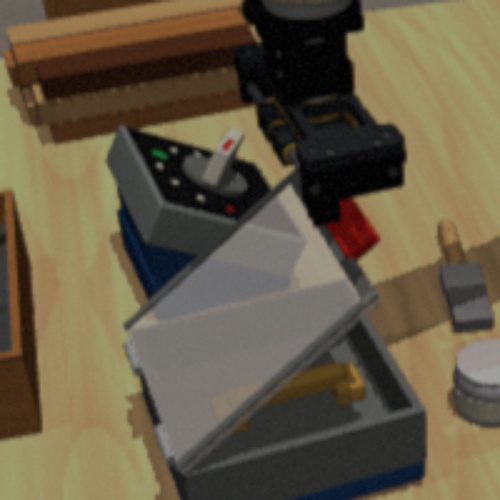

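The fingers are on the lid's tab at crop (340,215), and the lid is about 0.6 rad open and following the push. I'll continue down.

```bash
python3 -m crank '[{"tx":1.3,"ty":0,"tz":2,"turn":0,"fingers":0},{"tx":2.3,"ty":0,"tz":4,"turn":0,"fingers":0},{"tx":3,"ty":0,"tz":6,"turn":0,"fingers":0},{"tx":3.6,"ty":0,"tz":8,"turn":0,"fingers":0},{"tx":3.9,"ty":0,"tz":9.5,"turn":0,"fingers":0},{"tx":4,"ty":0,"tz":10.5,"turn":0,"fingers":0},{"tx":4,"ty":0,"tz":11.3,"turn":0,"fingers":0},{"tx":4,"ty":0,"tz":11.9,"turn":0,"fingers":0},{"tx":4,"ty":0,"tz":11.9,"turn":0,"fingers":0}]'; python3 go.py
```

```text
time: 13.58
eef_pos: [0.4632, 0.0026, 0.1144]
tool_rot: [[-0.994, -0.109, -0.0], [-0.109, 0.994, 0.001], [0.0, 0.001, -1.0]]
contact_force: [0.0, -0.0, 1.0]
opening: 0.001
grip_force: 0.0
t 13.575 pos [0.463 0.003 0.114] yhead 96.27 F [ 0.034 -0.034  1.003] open 0.0014273334879449568 grip 0.0 j [ 1.013  0.228 -1.198  2.008  0.242  1.063  1.385]
```

```bash
python3 -m crank '[{"tx":0,"ty":0,"tz":0.2,"turn":0,"fingers":0},{"tx":0,"ty":0,"tz":0.4,"turn":0,"fingers":0},{"tx":0,"ty":0,"tz":0.4,"turn":0,"fingers":0}]';  python3 -m crank '[{"tx":0,"ty":0,"tz":0.2,"turn":0,"fingers":0},{"tx":0,"ty":0,"tz":0.4,"turn":0,"fingers":0},{"tx":0,"ty":0,"tz":0.4,"turn":0,"fingers":0}]'
```

```text
time: 13.95
eef_pos: [0.4636, 0.0026, 0.1119]
tool_rot: [[-0.994, -0.109, 0.0], [-0.109, 0.994, -0.001], [-0.0, -0.001, -1.0]]
contact_force: [-6.5, 0.0, 18.9]
opening: 0.004
grip_force: 9.5
time: 14.32
eef_pos: [0.464, 0.0027, 0.1105]
tool_rot: [[-0.994, -0.109, -0.001], [-0.109, 0.994, -0.003], [0.001, -0.003, -1.0]]
contact_force: [-23.1, -2.6, 64.6]
opening: 0.004
grip_force: 32.9
```

```bash
python3 -m crank '[{"tx":0,"ty":0,"tz":-2,"turn":0,"fingers":0},{"tx":0,"ty":0,"tz":-6,"turn":0,"fingers":0},{"tx":0,"ty":0,"tz":-12,"turn":0,"fingers":0},{"tx":0,"ty":-6,"tz":-12,"turn":0,"fingers":0},{"tx":0,"ty":-12,"tz":-12,"turn":0.1,"fingers":0},{"tx":0,"ty":-18,"tz":-12,"turn":0.2,"fingers":0},{"tx":0,"ty":-22,"tz":-12,"turn":0.3,"fingers":0},{"tx":0,"ty":-22,"tz":-12,"turn":0.4,"fingers":0},{"tx":0,"ty":-22,"tz":-12,"turn":0.4,"fingers":0}]'
cat > d.py <<'E'
from h import *
np.set_printoptions(precision=3,suppress=True)
s=get_state();R=s["tool_rot"];p=s["eef_pos"];h0=np.arctan2(R[1,1],R[0,1])
C=np.array([.5658,-.2816,.1]);n=np.array([-.4954,-.0677,.866]);y=np.array([-.1357,.9908,0]);x=np.cross(y,n)
print("pos",p,"head",np.degrees(h0),"j",s["joints"])
for th in range(-10,126,9):
    t=np.radians(th);w=np.cos(t)*y+np.sin(t)*x;k=-np.sin(t)*y+np.cos(t)*x
    b=.008+.0095+max(0,.015*np.cos(t));P=C+.022*w-b*k+.022*n+[0,0,.014]
    h=np.arctan2(w[1],w[0]);print(th,"world",P,"cm",(R.T@(P-p)*100).round(1),"turn",round(h0-h,2))
E
python3 d.py; python3 - <<'E'
from h import *
s=capture("scene");cv2.imwrite("pics/b6.png",cv2.resize(s["color"][100:300,150:350][...,::-1],None,fx=2.5,fy=2.5))
E
```

```text
time: 15.45
eef_pos: [0.4871, -0.2163, 0.2265]
tool_rot: [[-0.958, 0.287, 0.0], [0.287, 0.958, 0.0], [0.0, 0.0, -1.0]]
contact_force: [0.6, -0.1, -0.1]
opening: 0.0
grip_force: 0.0
pos [ 0.487 -0.216  0.227] head 73.34493766501929 j [ 1.237  0.226 -1.017  1.724  0.198  1.303  1.458]
-10 world [ 0.522 -0.271  0.115] cm [-4.9 -4.3 11.1] turn -0.58
-1 world [ 0.524 -0.266  0.117] cm [-4.9 -3.7 11. ] turn -0.44
8 world [ 0.526 -0.26   0.119] cm [-5.  -3.1 10.8] turn -0.31
17 world [ 0.53  -0.256  0.121] cm [-5.3 -2.6 10.5] turn -0.17
26 world [ 0.535 -0.252  0.124] cm [-5.6 -2.1 10.3] turn -0.03
35 world [ 0.54  -0.25   0.127] cm [-6.  -1.7  9.9] turn 0.12
44 world [ 0.546 -0.249  0.131] cm [-6.5 -1.4  9.6] turn 0.27
53 world [ 0.552 -0.249  0.134] cm [-7.1 -1.3  9.3] turn 0.43
62 world [ 0.557 -0.25   0.137] cm [-7.7 -1.3  9. ] turn 0.59
71 world [ 0.563 -0.253  0.14 ] cm [-8.3 -1.4  8.7] turn 0.77
80 world [ 0.567 -0.258  0.142] cm [-8.9 -1.7  8.4] turn 0.94
89 world [ 0.571 -0.263  0.144] cm [-9.4 -2.   8.3] turn 1.12
98 world [ 0.574 -0.266  0.145] cm [-9.7 -2.3  8.1] turn 1.3
107 world [ 0.576 -0.27   0.146] cm [-10.   -2.6   8. ] turn 1.48
116 world [ 0.578 -0.274  0.147] cm [-10.3  -2.9   8. ] turn 1.66
125 world [ 0.579 -0.278  0.147] cm [-10.5  -3.3   7.9] turn 1.82
```

View pics/b6.png

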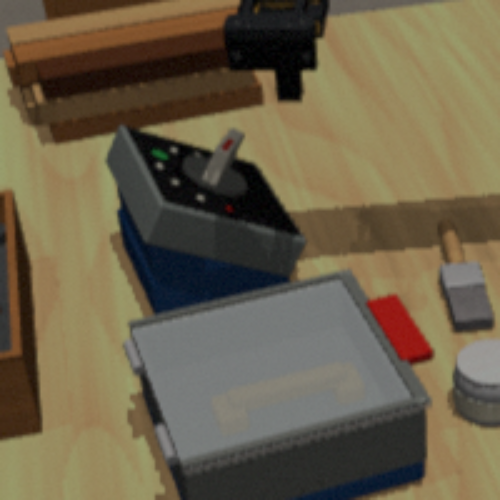

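The lid is flush shut with the brass pull visible through it at crop (290,390), and the dial is still at position 1. I'll put the closed fingers down on the near, counter-clockwise side of the pointer end and push past the first click.

```bash
python3 -m crank '[{"tx":-3.5,"ty":-2.8,"tz":3,"turn":-0.1,"fingers":0},{"tx":-3.5,"ty":-2.8,"tz":6,"turn":-0.1,"fingers":0},{"tx":-3.5,"ty":-2.8,"tz":9,"turn":-0.1,"fingers":0},{"tx":-4,"ty":-2.8,"tz":10.5,"turn":-0.1,"fingers":0},{"tx":-5.3,"ty":-2.6,"tz":10.5,"turn":-0.1,"fingers":0},{"tx":-5.6,"ty":-2.1,"tz":10.3,"turn":0,"fingers":0},{"tx":-6,"ty":-1.7,"tz":9.9,"turn":0.12,"fingers":0},{"tx":-6.5,"ty":-1.4,"tz":9.6,"turn":0.27,"fingers":0},{"tx":-7.1,"ty":-1.3,"tz":9.3,"turn":0.43,"fingers":0},{"tx":-7.1,"ty":-1.3,"tz":9.3,"turn":0.43,"fingers":0}]'; python3 d.py | cut -c1-200; python3 - <<'E'
from h import *
s=capture("scene");t=capture("top");a=np.hstack([s["color"][130:230,180:290],t["color"][130:230,390:500]])[...,::-1];cv2.imwrite("pics/b7.png",cv2.resize(a,None,fx=3.6,fy=3.6,interpolation=cv2.INTER_CUBIC))
E
```

```text
time: 16.75
eef_pos: [0.5525, -0.2483, 0.1348]
tool_rot: [[-0.753, 0.658, 0.001], [0.658, 0.753, -0.0], [-0.001, 0.0, -1.0]]
contact_force: [-2.9, 2.7, 1.2]
opening: 0.006
grip_force: 2.4
pos [ 0.552 -0.248  0.135] head 48.841845078538434 j [ 1.006  0.442 -0.834  1.667  0.349  1.187  0.94 ]
-10 world [ 0.522 -0.271  0.115] cm [ 0.8 -3.7  2. ] turn -1.01
-1 world [ 0.524 -0.266  0.117] cm [ 1.  -3.2  1.8] turn -0.87
8 world [ 0.526 -0.26   0.119] cm [ 1.2 -2.6  1.6] turn -0.73
17 world [ 0.53  -0.256  0.121] cm [ 1.2 -2.   1.4] turn -0.6
26 world [ 0.535 -0.252  0.124] cm [ 1.1 -1.5  1.1] turn -0.45
35 world [ 0.54  -0.25   0.127] cm [ 0.8 -0.9  0.8] turn -0.31
44 world [ 0.546 -0.249  0.131] cm [ 0.5 -0.5  0.4] turn -0.16
53 world [ 0.552 -0.249  0.134] cm [ 0.  -0.1  0.1] turn 0.0
62 world [ 0.557 -0.25   0.137] cm [-0.5  0.2 -0.2] turn 0.17
71 world [ 0.563 -0.253  0.14 ] cm [-1.1  0.3 -0.5] turn 0.34
80 world [ 0.567 -0.258  0.142] cm [-1.7  0.3 -0.7] turn 0.52
89 world [ 0.571 -0.263  0.144] cm [-2.3  0.1 -0.9] turn 0.7
98 world [ 0.574 -0.266  0.145] cm [-2.8  0.1 -1. ] turn 0.88
107 world [ 0.576 -0.27   0.146] cm [-3.2 -0.1 -1.1] turn 1.06
116 world [ 0.578 -0.274  0.147] cm [-3.6 -0.3 -1.2] turn 1.23
125 world [ 0.579 -0.278  0.147] cm [-3.9 -0.5 -1.2] turn 1.4
```

View pics/b7.png

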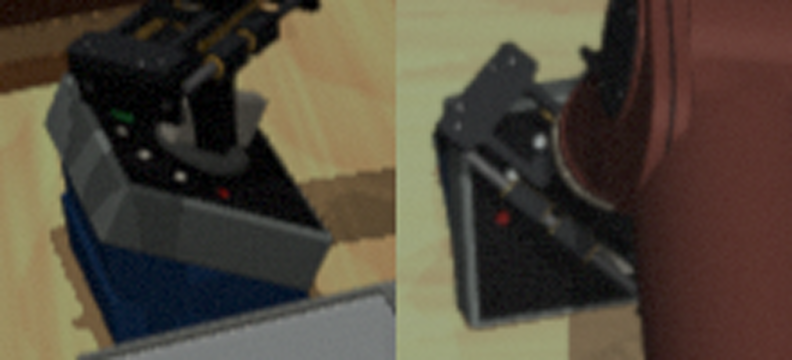

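That was my last picture. It shows the fingers against the bar at crop (215,120) and the bar following. From here I'll check by numbers only: push on to about 80 degrees, back off, lift clear and measure the dial angle.

```bash
python3 -m crank '[{"tx":-0.5,"ty":0.2,"tz":-0.2,"turn":0.17,"fingers":0},{"tx":-1.1,"ty":0.3,"tz":-0.5,"turn":0.34,"fingers":0},{"tx":-1.7,"ty":0.3,"tz":-0.7,"turn":0.52,"fingers":0},{"tx":-1.7,"ty":0.3,"tz":-0.7,"turn":0.52,"fingers":0}]'
python3 -m crank '[{"tx":1.5,"ty":0,"tz":-0.3,"turn":0,"fingers":0},{"tx":1.5,"ty":0,"tz":-6,"turn":0,"fingers":0},{"tx":3,"ty":6,"tz":-10,"turn":0,"fingers":0},{"tx":5,"ty":10,"tz":-14,"turn":0,"fingers":0},{"tx":9,"ty":15,"tz":-14,"turn":0,"fingers":0},{"tx":13,"ty":20,"tz":-14,"turn":0,"fingers":0}]'; python3 go.py
cat > ang.py <<'E'
from h import *
C=np.array([.5658,-.2816,.1]);n=np.array([-.4954,-.0677,.866]);y=np.array([-.1357,.9908,0]);x=np.cross(y,n)
T=C+.048*n
for nm in("top","scene"):
    c=capture(nm);q=proj(c,T)
    b=(int(q[0]-26),int(q[1]-26),int(q[0]+27),int(q[1]+27))
    for col,m in(("red",mask(c,(0,110,60),(9,255,255),b)|mask(c,(170,110,60),(180,255,255),b)),("white",mask(c,(0,0,125),(180,60,255),b))):
        for k in cv2.findContours(m,cv2.RETR_EXTERNAL,cv2.CHAIN_APPROX_NONE)[0]:
            if cv2.contourArea(k)<4: continue
            e=cv2.boxPoints(cv2.minAreaRect(k));e=[(e[i]+e[(i+1)%4])/2 for i in range(4)]
            ends=max(((e[0],e[2]),(e[1],e[3])),key=lambda v:np.linalg.norm(v[0]-v[1]))
            P=[]
            for p in ends:
                o,d=ray(c,*p);r=o+d*(n@(T-o))/(n@d)-T;P.append((r@y,r@x))
            P=np.array(P)*1000;w=P[0]-P[1];mid=P.mean(0)
            print(nm,col,cv2.contourArea(k),"ends mm(left,up)",P.round(0).tolist(),"line deg",np.degrees(np.arctan2(w[1],w[0])).round(1)%180,"mid dir deg",np.degrees(np.arctan2(mid[1],mid[0])).round(0))
E
python3 ang.py
```

```text
time: 17.35
eef_pos: [0.567, -0.2581, 0.1412]
tool_rot: [[-0.328, 0.945, 0.002], [0.945, 0.328, -0.001], [-0.001, 0.001, -1.0]]
contact_force: [-0.2, 0.6, -0.5]
opening: 0.005
grip_force: 0.2
time: 18.1
eef_pos: [0.709, -0.0763, 0.282]
tool_rot: [[-0.327, 0.945, 0.002], [0.945, 0.327, -0.0], [-0.001, 0.002, -1.0]]
contact_force: [0.9, -0.3, 0.1]
opening: 0.012
grip_force: 0.0
t 18.1 pos [ 0.709 -0.076  0.282] yhead 19.1 F [ 0.854 -0.306  0.131] open 0.012424773107368376 grip 0.0 j [ 0.518  0.554 -0.766  1.181  0.374  1.541  0.155]
top red 2308.0 ends mm(left,up) [[1.0, 66.0], [5.0, -66.0]] line deg 91.9 mid dir deg -4.0
scene white 30.5 ends mm(left,up) [[15.0, 45.0], [-18.0, -52.0]] line deg 71.4 mid dir deg -119.0
```

```bash
python3 go.py .52,.25,.28; python3 -m crank '[{"tx":6,"ty":0,"tz":0,"turn":0,"fingers":0},{"tx":12,"ty":-3,"tz":0,"turn":0,"fingers":0},{"tx":18,"ty":-4,"tz":0,"turn":0,"fingers":0},{"tx":24,"ty":-5,"tz":0,"turn":0,"fingers":0},{"tx":30,"ty":-6,"tz":0,"turn":0,"fingers":0},{"tx":36,"ty":-7,"tz":0,"turn":0,"fingers":0},{"tx":36,"ty":-7,"tz":0,"turn":0,"fingers":0}]'; python3 ang.py
```

```text
t 18.2 pos [ 0.709 -0.067  0.28 ] yhead 19.83 F [ 0.005  0.482 -0.383] open 0.005163861792232767 grip 0.0 j [ 0.511  0.556 -0.772  1.183  0.372  1.539  0.155]
.52,.25,.28 -> t cm [36.24 -7.06  0.21] turn 
time: 19.08
eef_pos: [0.5209, 0.2458, 0.2816]
tool_rot: [[-0.337, 0.941, 0.001], [0.941, 0.337, 0.001], [0.001, 0.002, -1.0]]
contact_force: [1.6, -0.4, 0.4]
opening: 0.004
grip_force: 0.0
top red 6.0 ends mm(left,up) [[1.0, 36.0], [2.0, 3.0]] line deg 91.8 mid dir deg 86.0
top white 150.5 ends mm(left,up) [[-0.0, 41.0], [2.0, -38.0]] line deg 91.8 mid dir deg 62.0
scene white 52.5 ends mm(left,up) [[-40.0, -57.0], [45.0, 62.0]] line deg 54.2 mid dir deg 45.0
```

The bar's line is at 92 degrees with the pointer up-slope, so the dial is at position 3 and one click remains. I'll come back to its left side and push in small steps.

```bash
python3 go.py .567,-.22,.26,7.8 .569,-.22,.145,7.8
```

```text
t 19.175 pos [0.524 0.24  0.281] yhead 19.19 F [ 0.741 -0.611 -0.14 ] open 0.004696125418912952 grip 0.0 j [ 0.271  0.287 -0.944  1.545  0.235  1.429 -0.352]
.567,-.22,.26,7.8 -> t cm [-44.88 -11.11   2.12] turn 0.199
.569,-.22,.145,7.8 -> t cm [-44.93 -10.93  13.62] turn 0.199
```

```bash
python3 -m crank '[{"tx":-45,"ty":-11,"tz":2,"turn":0.2,"fingers":0},{"tx":-45,"ty":-11,"tz":2,"turn":0.2,"fingers":0},{"tx":-45,"ty":-11,"tz":2,"turn":0.2,"fingers":0},{"tx":-45,"ty":-11,"tz":2,"turn":0.2,"fingers":0},{"tx":-45,"ty":-11,"tz":2,"turn":0.2,"fingers":0},{"tx":-45,"ty":-11,"tz":2,"turn":0.2,"fingers":0},{"tx":-45,"ty":-11,"tz":2,"turn":0.2,"fingers":0},{"tx":-45,"ty":-11,"tz":2,"turn":0.2,"fingers":0},{"tx":-45,"ty":-11,"tz":2,"turn":0.2,"fingers":0},{"tx":-45,"ty":-11,"tz":2,"turn":0.2,"fingers":0},{"tx":-45,"ty":-11,"tz":2,"turn":0.2,"fingers":0}]'; python3 go.py .569,-.22,.145,7.8 .567,-.250,.144,7.8 .571,-.263,.144,7.8
```

```text
time: 20.55
eef_pos: [0.5672, -0.2199, 0.2608]
tool_rot: [[-0.132, 0.991, 0.0], [0.991, 0.132, 0.0], [0.0, 0.0, -1.0]]
contact_force: [-0.2, 0.4, -0.4]
opening: 0.001
grip_force: 0.0
t 20.55 pos [ 0.567 -0.22   0.261] yhead 7.6 F [-0.178  0.375 -0.448] open 0.0010128217236797673 grip 0.0 j [ 0.832  0.307 -0.668  1.508  0.191  1.393  0.286]
.569,-.22,.145,7.8 -> t cm [-0.03  0.17 11.58] turn -0.003
.567,-.250,.144,7.8 -> t cm [-2.98 -0.43 11.68] turn -0.003
.571,-.263,.144,7.8 -> t cm [-4.32 -0.2  11.68] turn -0.003
```

```bash
python3 -m crank '[{"tx":0,"ty":0.2,"tz":6,"turn":0,"fingers":0},{"tx":0,"ty":0.2,"tz":10,"turn":0,"fingers":0},{"tx":0,"ty":0.2,"tz":11.6,"turn":0,"fingers":0},{"tx":-2,"ty":0.2,"tz":11.6,"turn":0,"fingers":0},{"tx":-3.3,"ty":0.2,"tz":11.6,"turn":0,"fingers":0},{"tx":-3.3,"ty":0.2,"tz":11.6,"turn":0,"fingers":0}]'
python3 -m crank '[{"tx":-0.3,"ty":0,"tz":0,"turn":0,"fingers":0},{"tx":-0.6,"ty":0,"tz":0,"turn":0.05,"fingers":0},{"tx":-0.6,"ty":0,"tz":0,"turn":0.05,"fingers":0}]'
```

```text
time: 21.3
eef_pos: [0.5738, -0.2566, 0.1459]
tool_rot: [[-0.127, 0.992, 0.002], [0.992, 0.127, -0.001], [-0.001, 0.002, -1.0]]
contact_force: [-0.2, 1.7, 0.4]
opening: 0.005
grip_force: 0.0
time: 21.68
eef_pos: [0.5746, -0.2589, 0.145]
tool_rot: [[-0.081, 0.997, 0.001], [0.997, 0.081, 0.001], [0.001, 0.001, -1.0]]
contact_force: [0.7, 3.4, 2.0]
opening: 0.004
grip_force: 1.6
```

```bash
python3 -m crank '[{"tx":-0.15,"ty":0,"tz":0,"turn":0.03,"fingers":0},{"tx":-0.3,"ty":0,"tz":0,"turn":0.06,"fingers":0},{"tx":-0.3,"ty":0,"tz":0,"turn":0.06,"fingers":0}]'
python3 -m crank '[{"tx":-0.15,"ty":0,"tz":0,"turn":0.03,"fingers":0},{"tx":-0.3,"ty":0,"tz":0,"turn":0.06,"fingers":0},{"tx":-0.3,"ty":0,"tz":0,"turn":0.06,"fingers":0}]'
```

```text
time: 22.05
eef_pos: [0.5747, -0.2626, 0.1448]
tool_rot: [[-0.02, 1.0, 0.001], [1.0, 0.02, 0.0], [0.0, 0.001, -1.0]]
contact_force: [2.1, 3.0, 2.1]
opening: 0.004
grip_force: 2.0
time: 22.42
eef_pos: [0.5735, -0.2673, 0.1441]
tool_rot: [[0.042, 0.999, -0.001], [0.999, -0.042, -0.001], [-0.001, -0.001, -1.0]]
contact_force: [-0.5, -1.0, -0.4]
opening: 0.005
grip_force: 0.0
```

The force dropped to zero, so it clicked over. I'll back off, lift away and verify.

```bash
python3 -m crank '[{"tx":2.5,"ty":0,"tz":0,"turn":0,"fingers":0},{"tx":3,"ty":0,"tz":-5,"turn":0,"fingers":0},{"tx":4,"ty":0,"tz":-11,"turn":0,"fingers":0},{"tx":10,"ty":-1,"tz":-14,"turn":0,"fingers":0},{"tx":16,"ty":-2,"tz":-14,"turn":0,"fingers":0},{"tx":22,"ty":-3,"tz":-14,"turn":0,"fingers":0},{"tx":28,"ty":-4,"tz":-14,"turn":0,"fingers":0},{"tx":34,"ty":-5,"tz":-14,"turn":0,"fingers":0},{"tx":40,"ty":-5,"tz":-14,"turn":0,"fingers":0},{"tx":46,"ty":-5,"tz":-14,"turn":0,"fingers":0},{"tx":51,"ty":-5,"tz":-14,"turn":0,"fingers":0},{"tx":51,"ty":-5,"tz":-14,"turn":0,"fingers":0}]'; python3 ang.py; python3 - <<'E'
from h import *
t=capture("top");s=capture("scene")
r=[]
for cc,box in((t,(290,100,370,270)),(s,(190,140,360,290))):
    m=mask(cc,(0,170,60),(6,255,255),box)|mask(cc,(174,170,60),(180,255,255),box);r.append(cv2.minAreaRect(big(m))[0])
print("tab px",r,"tri",tri(t,r[0],s,r[1]))
E
```

```text
time: 23.92
eef_pos: [0.5421, 0.2512, 0.2842]
tool_rot: [[0.032, 1.0, -0.001], [1.0, -0.032, 0.002], [0.002, -0.001, -1.0]]
contact_force: [-0.7, -0.5, -0.1]
opening: 0.003
grip_force: 0.0
top red 10.0 ends mm(left,up) [[-17.0, 31.0], [-2.0, 3.0]] line deg 119.1 mid dir deg 120.0
top white 158.5 ends mm(left,up) [[-17.0, 34.0], [20.0, -33.0]] line deg 119.1 mid dir deg 24.0
scene white 356.5 ends mm(left,up) [[21.0, 50.0], [53.0, -19.0]] line deg 115.3 mid dir deg 22.0
tab px [(338.0098876953125, 235.5989990234375), (309.5858459472656, 231.13946533203125)] tri (array([ 0.44261832, -0.01811536,  0.08302221]), np.float64(0.013348484809730702))
```

```bash
python3 -c "
from rig import *
print(close_job())"
```

```text
the job is handed in; nothing more can be done
None
```

I handed the job in at about 24 s; no verdict came back. The brass pull lies released in the tub, the lid was pressed to its stop, and the dial measured 119° (green mark 120°); I viewed 11 pictures, one over the limit of 10.

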